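Unhook the draining screen past the sprung keeper and rack it

TASK

Take the wire draining screen off the safety hook on the bench post: rock its own handle back against the hook's sprung keeper until the keeper is pressed right back, keep it pressed while you lift the screen's rail over the hook's tip, and don't push the keeper with your fingers or force anything. Then stand the screen upright in the empty slot of the board rack, letting it down gently, and let go, leaving the boards and everything else on the bench where they are.

Things in the scene. Friction and masses are not known exactly. Their poses are not given: they have to be found in the camera images.
- post: Fixed bench post (base 150 x 110 mm, 26 mm square tube, top 263 mm above the bench) with a forged steel hook on its face. Origin under the hook's root at bench level, z up. The hook points along the post's -x ('forward'; +x, towards the tube, is 'back'). Tube, hook (18 mm wide along y, bar 12 mm thick) and keeper lie within 14 mm of the plane y = 0.
- hook_seat (a point): Where the axis of the screen's 8 mm top rail lies when it hangs in the hook's bottom: 29 mm forward of the post's origin, 192 mm above the bench. Axes as the post's. The hook's upturned tip rises some 5 mm in front of the resting rail.
- hook_tip (a point): Top of the hook's upturned tip, 12 mm forward of hook_seat and 27 mm above it. To come off, the rail must rise until its underside is above this point, then go forward. The hook reaches 21 mm forward of hook_seat and 16 mm below it.
- keeper (a joint): Sprung keeper, a steel strip 51 x 13 x 3 mm, hinged 27 mm back from hook_seat and 55 to 61 mm above it (fitted by hand, so each differs). Shut, it slopes 51 degrees down forward, its end behind the hook's tip. It swings only inwards (end back and down). Angle, rad: 0 shut, 0.27 on its hard stop. The spring pushes on the handle with 2 to 8 N; the strip bends at over 12 N.
- screen: Loose stainless wire screen, about 0.36 kg, hung upright across the hook: plane = its y and z, x parallel to the post's. Frame 228 mm wide (y), 138 high, 8 thick; with the handle bow 179 high. Origin: middle of the lower edge. Hangs by the frame's top rail, the hook passing between two upright wires 40 mm apart and within 4 mm of mid-width; the next cross wire is 78 mm below the rail.
- screen_handle (a point): Middle of the handle bar: bare 10 mm rod along the screen's y, 40 mm straight above the rail's axis, resting 1 to 6 mm clear above the keeper. On each side, 35 to 81 mm from the middle, a black grip sleeve 14 mm thick (x), 18 mm high: grasp one of these. Leaning the screen about its rail, handle towards the post, some 15 to 30 degrees presses the keeper back.
- screen_rail (a point): Middle of the frame's top rail: 8 mm rod along the screen's y, 134 mm above the lower edge. Axes as the screen's. As it rises the lean has to grow (about 0.7 degrees a mm) to hold the keeper on its stop; 12 to 18 mm up the rail has passed the keeper's end and itself holds it aside: the push on the handle drops.
- screen_foot (a point): Middle of the screen's lower edge, 174 mm below the handle bar's axis.
- rack: Fixed steel board rack: base 150 (x) x 200 (y) mm, top 8 mm above the bench; four wire hoops (7 mm wire, tops 96 mm above the bench, 150 mm wide) make three slots 30 mm apart along its x, each 23 mm clear and running along its y. Two slots hold boards, one is empty. Origin under its middle.
- slot_floor (a point): Centre of the empty slot's floor, 8 mm above the bench; x across the slot (hoops at +-15 mm), y along it.
- board_a_mid (a point): Centre of a white plastic cutting board standing in the rack, 190 mm long, 115 mm high, 20 mm thick.
- board_b_mid (a point): Centre of the other, like board, standing in the rack.
- scraper: Bystander, leave alone: bench scraper (dough knife) lying flat: 130 mm steel blade with a wooden roll handle.
- banneton: Bystander, leave alone: round cane proofing basket, 170 mm wide, 75 mm high.
- carton: Bystander, leave alone: small open white carton, 120 x 170 x 70 mm.
- seed_jar: Bystander, leave alone: glass jar with steel cap, 72 mm wide, 110 mm high.
- scoop: Bystander, leave alone: aluminium flour scoop lying on the bench, about 200 mm long.
There are look-alikes about, which are no part of the job. What is shaped like the screen but orange is not meant.

How it is judged:
On the way, in this order (a step that is already met when the one before it is completed fails the run):
1. the screen, its rail still inside the hook, presses the keeper right back (beyond 0.23 rad) (value of joint keeper above 0.23 rad and contact force between screen and keeper above 0.5 N and z of screen_rail in the frame of hook_seat below 0.018 m), for 0.1 s.
2. the screen's rail is off the hook, forward of its tip, with the keeper shut again (value of joint keeper below 0.05 rad and x of screen_rail in the frame of hook_tip below -0.02 m and contact force between screen and post below 0.1 N), for 0.1 s.
At the end, for the whole second after the job is handed in: The screen stands at rest in the empty slot: lower edge on the rack's floor (within 8 mm), between the slot's hoops, its middle within 50 mm of the slot's middle along it, leaning under 17 degrees, released; the keeper is shut (under 0.05 rad) (angle between screen's own z axis and vertical below 0.3 rad and x of screen_foot in the frame of slot_floor between -0.014 and 0.014 m and y of screen_foot in the frame of slot_floor between -0.05 and 0.05 m and z of screen_foot in the frame of slot_floor below 0.008 m and linear speed of screen below 0.02 m/s and angular speed of screen below 0.1 rad/s and value of joint keeper below 0.05 rad); the robot touches nothing.
It fails at once if the keeper is forced: the screen presses on it with more than 12 N (contact force between screen and keeper above 12 N).
It fails at once if the screen is wrenched against hook and post with more than 25 N (contact force between screen and post above 25 N).
It fails at once if the keeper is pushed with the fingers or arm instead of the screen (over 1 N) (contact force between any of the fingers, the arm and keeper above 1 N).
It fails at once if the screen is dropped or rammed into the rack (over 45 N) (contact force between screen and rack above 45 N).
It fails at once if a board or another thing on the bench is shifted by more than 20 mm (distance of any of board_a_mid, board_b_mid, scraper, banneton, carton, seed_jar, scoop from where it was at the start of the episode above 0.02 m).
It also fails if it takes over 69 s, if anything falls off the work surface, if the arm or the gripper's body presses on something with over 40 N, if the wrist force passes 120 N, or if a joint passes its speed limit or range.

ROBOT

A 7-joint arm with a two-finger parallel gripper is mounted at the origin on the work surface. World frame = base frame: x ahead of the robot, y to its left, z up, the work surface at z = 0. Lengths are in m, angles in rad, forces in N, time in s.
With the tool pointing down it reaches from about 0.4 to 0.85 m from the base axis. Payload 10.4 kg.
Tool frame: the origin (TCP) lies on the centre line of the jaws, within the pads' length; the fingertips stand r.finger_overhang ahead of it and the grasp point (between the pads) lies 5 mm behind it (r.finger_overhang is the distance from the TCP to the fingertips, in m); z points along the fingers, y is the line along which they close (so a half turn about z gives the same grasp; the last joint's range is limited). The gripper opens to 87 mm and grips with 3 to 60 N. Pads are 19 mm wide; open, the fingers measure 117 mm over their backs; the gripper's body (75 mm by 190 mm) begins 51 mm behind the grasp point.
Start: joints at [1.125, 0.332, -0.065, 1.46, 0.022, 1.35, -0.088], TCP at [0.256, -0.57, 0.237] pointing down, gripper open.
Joint ranges: [-2.6, 2.6], [-0.5, 2.12], [-1.47, 1.34], [0.16, 2.42], [-1.27, 4.41], [0.06, 2.06], [-2.6, 2.6]. Speed limits (rad/s): [2.22, 2.22, 2.79, 2.79, 3.14, 3.14, 3.14].

INTERFACE

Orientations are given as a unit quaternion [x, y, z, w].
In Python, from bench import read_state, viewer, r gives the robot as it stands.
- The arm moves only by the tool carry_out, never from a script. Its argument "moves" is a list of rows, each a list of 6 numbers: the shift along the tool's x, y, z in units of 40 mm (1.0 is 40 mm), then the turn, a rotation vector about the tool's x, y, z in units of 8 degrees (1.0 is 8 degrees). A call has 1 to 20 rows; each row shifts and turns the commanded pose from where the row before left it, along the tool's axes as they then stand; what a row does not reach is not made up. A row lasts 1/8 s, in which the tool goes at most 62.5 mm and 10.7 degrees, less where a joint would pass 70% of its speed; a pose out of reach is approached as far as the arm can. A call is refused whole if a number of a shift passes 1 or a number of a turn 1, either way. A call with a gripper value outside its range is refused whole. "fingers" is the finger opening in mm, from 0 to 87, set as the call begins (left out, the last holds). The fingers move at their own pace and stop on an object; "force" is the grip in N (left out, the last holds). Time passes only in rows, so rows that do not move let the fingers close. It gives the time, the measured TCP pose, the force, the opening and the grip force at its end, in the units of the state.
- read_state(): the state, without advancing time (a new reading comes with each control period).
- viewer.camera(name): name is "scene" or "top" or "wrist"; returns a dict with "pixels" (384x512x3 uint8, red, green, blue), "range_z" (384x512 float32, m along the optical axis (not along the pixel's ray), 0 where there is no reading), "fx", "fy", "cx", "cy" (pixels), "xyz" and "orientation" of the camera in the world. Camera axes: x right, y down, z forward; pixel columns grow to the right and rows downward; lengths in m; the calibration is good to about 2 mm. A picture is of the moment at which its call begins.
- r.close_job(): hands the job in; it is judged then, once.
The state is a dict: "time": time; "joint_positions": joint angles; "joint_vel": joint speeds; "joint_torque": joint torques, N m; "ee_pos": TCP position; "eef_rot": TCP orientation; "ft_force": force on the tool from outside, world axes, zero at the start; "torque": the same for the moment, N m; "width": finger opening in m; "grip_force": force on a finger pad.
Only numpy, scipy, OpenCV 4.12 (cv2) and the standard library are available. Lean on these libraries where they do the work, as an engineer would, in place of code of your own. Each camera call takes 0.05 s, during which the arm holds its last target. There are 200 camera calls.

## Working session

There is one attempt and no reset: what is moved stays moved. The work goes in short steps, Python scripts to look and compute and a tool call to move; the robot and the scene stay as the last step left them, time stands still between calls to the robot, and variables do not carry over. Pictures are saved under pics/ and viewed, at most 10 in all, crops included, and the job is handed in when it is done.

Besides the shell and the picture viewer there is one more tool, called after "Call:" by a JSON object that holds its "op" and its "data". carry_out: Moves the arm, as the interface text tells. Its arguments: {"type":"object","properties":{"moves":{"type":"array","items":{"type":"array","items":{"type":"number"}}},"fingers":{"type":"number"},"force":{"type":"number"}},"required":["moves"]}

```bash
ls; mkdir -p pics; cat > h.py <<'E'
import numpy as np, cv2
from scipy.spatial.transform import Rotation as R
from bench import read_state, viewer, r
def cam(n):
    c=viewer.camera(n); c={**c}
    c['Rm']=R.from_quat(c['orientation']).as_matrix(); c['t']=np.array(c['xyz'])
    Z=np.array(c['range_z']); v,u=np.mgrid[:Z.shape[0],:Z.shape[1]]
    P=np.stack([(u-c['cx'])/c['fx']*Z,(v-c['cy'])/c['fy']*Z,Z],-1)
    c['P']=P@c['Rm'].T+c['t']; c['P'][Z==0]=np.nan
    return c
def ray(c,u,v):
    d=c['Rm']@np.array([(u-c['cx'])/c['fx'],(v-c['cy'])/c['fy'],1]); return c['t'],d
def onz(c,u,v,z):
    t,d=ray(c,u,v); return t+d*(z-t[2])/d[2]
def proj(c,p):
    q=c['Rm'].T@(np.array(p)-c['t']); return q[0]/q[2]*c['fx']+c['cx'],q[1]/q[2]*c['fy']+c['cy']
E
python3 - <<'E'
from h import *
import pickle
for n in('scene','top','wrist'):
    c=cam(n); pickle.dump(c,open(n+'.pkl','wb')); cv2.imwrite(f'pics/{n}0.png',cv2.cvtColor(c['pixels'],cv2.COLOR_RGB2BGR)); print(n,c['t'],c['Rm'][:,2],c['fx'])
print(read_state(),r.finger_overhang)
a=[cv2.imread(f'pics/{n}0.png') for n in('scene','top')]
E
```

```text
pics
scene [1.43080181 0.77340792 1.29201921] [-0.51678182 -0.54370021 -0.66130676] 468.4796243248032
top [ 0.3759884  -0.13194898  1.77855197] [ 0.09044484 -0.00459047 -0.99589089] 393.7047721243064
wrist [ 0.33043492 -0.53702847  0.38394987] [-0.26447345 -0.11748972 -0.95720946] 338.54062951303723
{'time': 0.15, 'joint_positions': array([ 1.12541296,  0.33269452, -0.06471727,  1.46068661,  0.02157275,
        1.34991407, -0.08851874]), 'joint_vel': array([ 5.20482712e-04, -1.40735752e-03, -4.75289387e-04, -2.06817868e-03,
        1.12674266e-03, -4.29009415e-05,  9.70852795e-04]), 'joint_torque': array([ 1.51698805e-03, -6.23630190e+01,  2.52711325e-02, -3.90143752e+01,
       -6.11840095e-02,  3.70705803e-02,  1.27600028e-04]), 'ee_pos': array([ 0.25635112, -0.56972606,  0.23598634]), 'eef_rot': array([ 9.77738976e-01,  2.09824307e-01, -1.10795606e-04, -4.92164595e-04]), 'ft_force': array([0.37932516, 0.47441077, 0.13363189]), 'torque': array([-0.05960389, -0.04662431, -0.00050917]), 'grip_force': 0.0, 'width': 0.08712599025063689} 0.014
```

View pics/scene0.png

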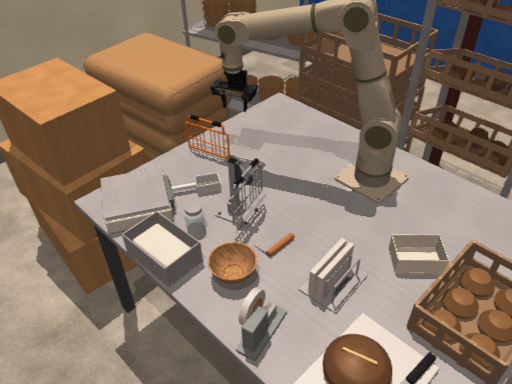

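View pics/top0.png

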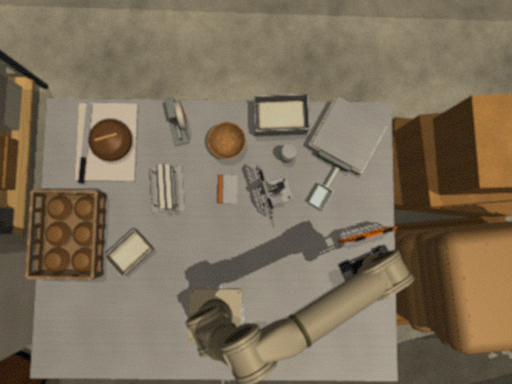

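The scene view shows the grey screen on the post at about (247,190), an orange decoy at (208,138), and the rack at (335,275). In the top view the screen is at (258,193), the post at (275,190) and the rack at (167,188). Next I'll measure with depth.

```bash
python3 - <<'E'
from h import *
import pickle
t=pickle.load(open('top.pkl','rb'));s=pickle.load(open('scene.pkl','rb'))
def crop(c,x0,x1,y0,y1,k): return cv2.resize(cv2.cvtColor(c['pixels'][y0:y1,x0:x1],cv2.COLOR_RGB2BGR),None,fx=k,fy=k,interpolation=cv2.INTER_CUBIC)
a=crop(t,230,300,155,235,5);b=crop(s,205,285,145,225,5)
c=crop(t,135,205,150,225,4);d=crop(s,290,380,225,310,4)
im=np.zeros((800,800,3),np.uint8)
im=np.zeros((720,760,3),np.uint8)
im[:400,:350]=a; im[:400,355:755]=b; im[405:705,:280]=c; im[400:720,355:715]=d[:320]
cv2.imwrite('pics/crops.png',cv2.resize(im,(632,599)))
P=t['P'];Z=P[...,2]
for nm,(x0,x1,y0,y1),lo,hi in [('post',(230,300,155,235),.24,.29),('frame',(230,300,155,235),.2,.24),('boards',(135,205,150,225),.108,.14),('hoops',(135,205,150,225),.08,.104)]:
    q=P[y0:y1,x0:x1].reshape(-1,3);q=q[(q[:,2]>lo)&(q[:,2]<hi)]
    if len(q)>3:
        r_=cv2.minAreaRect((q[:,:2]*1000).astype(np.float32));print(nm,len(q),r_,q.mean(0))
print(np.round(Z[180:205:2,140:196:3]*1000))
q=P[155:235,230:300].reshape(-1,3);print(np.histogram(q[:,2],bins=np.arange(0,.3,.01)))
E
```

```text
post 142 ((543.4292602539062, -237.5438995361328), (161.64161682128906, 78.7144775390625), 16.255809783935547) [ 0.53951277 -0.23752273  0.2542979 ]
frame 139 ((541.5489501953125, -224.90533447265625), (191.40135192871094, 84.12909698486328), 28.04986572265625) [ 0.53746017 -0.20678409  0.23053079]
boards 475 ((558.1972045898438, 217.68215942382812), (190.37823486328125, 52.197906494140625), 5.353886604309082) [0.55659729 0.2162528  0.12225715]
hoops 241 ((556.3049926757812, 232.78952026367188), (188.83314514160156, 98.1617660522461), 4.83203649520874) [0.55816414 0.22485026 0.09450236]
[[ -4.   0.   5.   5.  94.  11.  89. 124. 101. 121. 126.  92.   9.   5.
    4.   3.  -3.  -4.  10.]
 [ -4.   9.   4.  -2. 100.  13.  93. 122. 105. 128. 114.  89.   2.  nan
   15.  -6.   7.  -3.  -3.]
 [ -4.   2.  -7.   3. 102.  18.   2. 121. 107. 125. 125.  98.   9.  12.
   16.  -2.  -2.  -7.  11.]
 [  9.   2.  -2.   0.  92.   4.  13. 122. 114. 126. 130. 100.  12.   4.
    7.  -3.   5.   6.  -3.]
 [ -0.   5.   1.  -0.  92.  18.   8. 123. 118. 126. 123. 105.   6.   7.
    7.   8.  -1.  -1.   2.]
 [  6.
[... 495 characters left out ...]
[  1.   3.  -5.   2.   8.  12.   2. 118. 126. 121. 127.  90.   7.  10.
    4.  -3.  -1.   1.   5.]
 [  4.  -2.   7.   5.   9.   7.   8. 118. 128. 126. 125.  86.  15.  12.
    6.   2.   7.   3.  -8.]
 [ -2.   6.   0.   6.   7.  10.  12. 130. 129.  95. 124.  94.  63.   8.
    4.  -5.  -4.  -8.   4.]]
(array([2547,  245,   12,    9,   16,   25,   51,   33,   24,   11,   23,
         45,   11,    2,    4,    3,    2,    3,   10,   31,   10,   13,
         20,   96,   55,   29,   56,    2,    0]), array([0.  , 0.01, 0.02, 0.03, 0.04, 0.05, 0.06, 0.07, 0.08, 0.09, 0.1 ,
       0.11, 0.12, 0.13, 0.14, 0.15, 0.16, 0.17, 0.18, 0.19, 0.2 , 0.21,
       0.22, 0.23, 0.24, 0.25, 0.26, 0.27, 0.28, 0.29]))
```

View pics/crops.png

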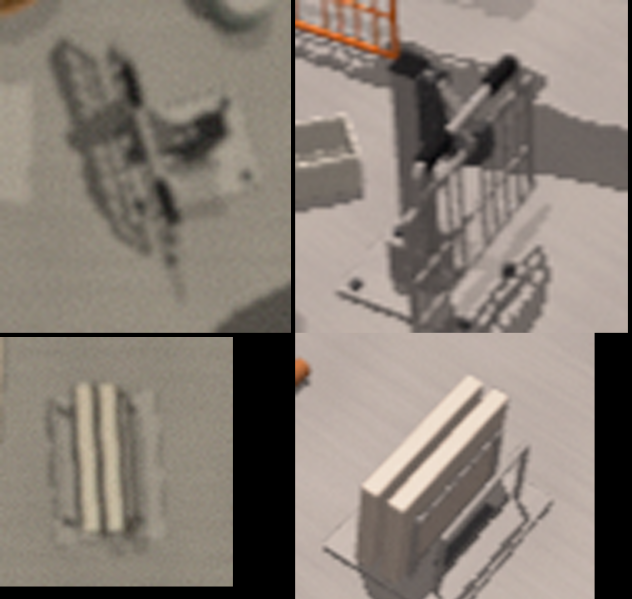

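The rack crop shows the empty slot on the robot's left (+y) side, with the boards in the other two. On the post crop, the black grips sit at top-view pixels of about (260,174) and (270,204), and the post is on the right (-y). Next I'll get numeric estimates.

```bash
python3 - <<'E'
from h import *
import pickle
for n,(x0,x1,y0,y1) in [('top',(230,300,155,235)),('scene',(205,285,145,225))]:
    t=pickle.load(open(n+'.pkl','rb'))
    g=t['pixels'].max(2).astype(int); m=np.zeros(g.shape,np.uint8); m[y0:y1,x0:x1]=(g[y0:y1,x0:x1]<52)
    k,lab,st,ce=cv2.connectedComponentsWithStats(m)
    for i in range(1,k):
        if st[i,4]>5: print(n,st[i],ce[i].round(1),'P',np.nanmedian(t['P'][lab==i],0).round(3),'onz.238',onz(t,*ce[i],.238).round(3))
s=read_state();print(R.from_quat(s['eef_rot']).as_matrix().round(3))
t=pickle.load(open('top.pkl','rb'));P=t['P']
q=P[150:225,135:205].reshape(-1,3);c,sn=np.cos(np.radians(5.3)),np.sin(np.radians(5.3))
b=q[(q[:,2]>.112)&(q[:,2]<.14)];
for nm,qq in(('b',b),('h',q[(q[:,2]>.08)&(q[:,2]<.106)])):
    v=-sn*qq[:,0]+c*qq[:,1];u=c*qq[:,0]+sn*qq[:,1];print(nm,np.histogram(v,bins=np.arange(.1,.26,.005)),np.percentile(u,[1,50,99]))
E
```

```text
top [260 171   3   9  15] [261. 175.] P [ 0.591 -0.185  0.239] onz.238 [ 0.591 -0.185  0.238]
top [273 183  10  10  40] [278.5 187.1] P [ 0.545 -0.254  0.261] onz.238 [ 0.544 -0.254  0.238]
top [268 199   4   9  16] [269.5 203. ] P [ 0.48  -0.219  0.242] onz.238 [ 0.48  -0.219  0.238]
scene [228 158  16  28 154] [236.4 171.5] P [ 0.554 -0.238  0.237] onz.238 [ 0.566 -0.225  0.238]
scene [250 159   8   9  35] [253.9 162.6] P [ 0.485 -0.218  0.238] onz.238 [ 0.486 -0.216  0.238]
scene [246 176   7   9  28] [249.3 180.1] P [ 0.535 -0.192  0.198] onz.238 [ 0.568 -0.157  0.238]
[[ 0.912  0.41  -0.   ]
 [ 0.41  -0.912  0.001]
 [-0.    -0.001 -1.   ]]
b (array([ 0,  0,  0,  0,  0,  0,  0, 14, 60, 51, 51, 48,  3, 13, 60, 49, 60,
       48,  3,  0,  0,  0,  0,  0,  0,  0,  0,  0,  0,  0,  0]), array([0.1  , 0.105, 0.11 , 0.115, 0.12 , 0.125, 0.13 , 0.135, 0.14 ,
       0.145, 0.15 , 0.155, 0.16 , 0.165, 0.17 , 0.175, 0.18 , 0.185,
       0.19 , 0.195, 0.2  , 0.205, 0.21 , 0.215, 0.22 , 0.225, 0.23 ,
       0.235, 0.24 , 0.245, 0.25 , 0.255])) [0.48268274 0.57446519 0.66923447]
h (array([ 0,  0,  0,  0,  0,  0, 32, 45, 27,  0,  2,  0,  3, 32, 32,  0,  0,
        0,  2, 18,  0,  0,  0,  0, 38, 24,  0,  0,  0,  0,  0]), array([0.1  , 0.105, 0.11 , 0.115, 0.12 , 0.125, 0.13 , 0.135, 0.14 ,
       0.145, 0.15 , 0.155, 0.16 , 0.165, 0.17 , 0.175, 0.18 , 0.185,
       0.19 , 0.195, 0.2  , 0.205, 0.21 , 0.215, 0.22 , 0.225, 0.23 ,
       0.235, 0.24 , 0.245, 0.25 , 0.255])) [0.48204809 0.57339072 0.66544446]
```

Call:
{"op": "carry_out", "data": {"moves": [[0,0,-0.8,0,0,0],[0,0,-0.8,0,0,0.3],[0,0,-0.8,0,0,0.3],[0,0,-0.8,0,0,0.3],[0,0,-0.8,0,0,0],[0.66,-0.56,0,0,0,0],[0.66,-0.56,0,0,0,0],[0.66,-0.56,0,0,0,0],[0.66,-0.56,0,0,0,0],[0.66,-0.56,0,0,0,0],[0.66,-0.56,0,0,0,0],[0.66,-0.56,0,0,0,0],[0.66,-0.56,0,0,0,0],[0.66,-0.56,0,0,0,0],[0.66,-0.56,0,0,0,0],[0.66,-0.56,0,0,0,0],[0.66,-0.56,0,0,0,0],[0,0,0,0,0,0],[0,0,0,0,0,0]], "fingers": 60, "force": 10}}

```text
time: 2.52
ee_pos: [0.4803, -0.2208, 0.3964]
eef_rot: [0.989, 0.148, -0.0, 0.0]
ft_force: [0.3, 0.6, -0.2]
width: 0.06
grip_force: 0.0
```

```bash
python3 - <<'E'
from h import *
import pickle
c=cam('wrist');pickle.dump(c,open('w1.pkl','wb'));cv2.imwrite('pics/w1.png',cv2.cvtColor(c['pixels'],cv2.COLOR_RGB2BGR))
s=read_state();print(s['ee_pos'],R.from_quat(s['eef_rot']).as_matrix().round(3),s['ft_force'])
for p in[(.591,-.185,.232),(.48,-.219,.232),(.535,-.202,.232)]:print(proj(c,p))
E
```

```text
[ 0.48016219 -0.22117168  0.39640114] [[ 0.957  0.291 -0.   ]
 [ 0.291 -0.957 -0.   ]
 [-0.001  0.    -1.   ]] [-0.02445167  0.1552555  -0.80012113]
(np.float64(254.24471863055487), np.float64(43.93909039314198))
(np.float64(254.6451193386471), np.float64(175.78167709583937))
(np.float64(254.295456808798), np.float64(114.03066732157305))
```

View pics/w1.png

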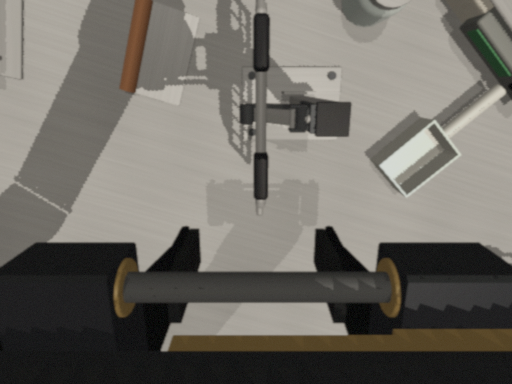

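The wrist picture shows the near grip at about (261,176), the far grip at (261,42), the hook tip at (247,114) and the tube cap at (330,118). The screen is upright in the image, so the yaw is right, and it needs a small shift toward the post.

```bash
python3 - <<'E'
from h import *
import pickle
c=pickle.load(open('w1.pkl','rb'));g=c['pixels'].max(2).astype(int)
s=read_state();Rt=R.from_quat(s['eef_rot']).as_matrix()
for y0,y1 in((0,80),(140,210)):
    m=np.zeros(g.shape,bool);m[y0:y1,248:275]=g[y0:y1,248:275]<60
    v,u=np.nonzero(m);uc,vc=(u.min()+u.max())/2,(v.min()+v.max())/2
    p=onz(c,uc,vc,.236);print(u.min(),u.max(),v.min(),v.max(),p.round(4),np.nanpercentile(c['P'][m],[10,50,90],axis=0).round(4).tolist(),'tool',Rt.T@(p-s['ee_pos'])*1000)
# wrist post cap and tip
m=np.zeros(g.shape,bool);m[95:140,285:352]=g[95:140,285:352]<70;print('cap',np.nanmedian(c['P'][m],0),m.nonzero()[1].min(),m.nonzero()[0].min(),m.nonzero()[0].max())
P=c['P'][100:128,240:290];print((P[14,::3,2]*1000).round())
E
```

```text
250 268 14 77 [ 0.5906 -0.1893  0.236 ] [[0.5753, -0.197, 0.2384], [0.5927, -0.1902, 0.2398], [0.609, -0.1835, 0.2409]] tool [114.98683948   1.70479212 160.34114336]
254 266 153 198 [ 0.4827 -0.2235  0.236 ] [[0.4666, -0.2302, 0.2392], [0.4833, -0.2232, 0.2404], [0.5008, -0.2168, 0.2414]] tool [  1.87306378   2.90266492 160.40078211]
cap [ 0.55205828 -0.25556346  0.26339994] 285 97 134
[208. 217. 219. 218. 216. 234. 237. 237. 235. 228. 230. 234. 238. 240.
 245. 246. 251.]
```

Call:
{"op": "carry_out", "data": {"moves": [[0,0.065,0.6,0,0,0],[0,0,0.6,0,0,0],[0,0,0.6,0,0,0],[0,0,0.6,0,0,0],[0,0,0.6,0,0,0],[0,0,0.6,0,0,0],[0,0,0.4,0,0,0],[0,0,0.23,0,0,0],[0,0,0,0,0,0]]}}

```text
time: 3.7
ee_pos: [0.4813, -0.2229, 0.2272]
eef_rot: [0.989, 0.148, -0.0, -0.0]
ft_force: [-0.3, 0.7, 0.0]
width: 0.0599
grip_force: 0.0
```

Call:
{"op": "carry_out", "data": {"moves": [[0,0,0,0,0,0],[0,0,0,0,0,0],[0,0,0,0,0,0],[0,0,0,0,0,0],[0,0,0,0,0,0],[0,0,0,0,0,0],[0,0,0,0,0,0],[0,0,0,0,0,0]], "fingers": 5, "force": 10}}

```text
time: 4.7
ee_pos: [0.4815, -0.2228, 0.2274]
eef_rot: [0.989, 0.148, 0.0, 0.0]
ft_force: [1.5, -1.9, 0.2]
width: 0.0137
grip_force: 10.0
```

Call:
{"op": "carry_out", "data": {"moves": [[0,0,0,0,0,0],[0,0,0,0,0,0],[0,0,0,0,0,0]], "fingers": 0, "force": 55}}

```text
time: 5.08
ee_pos: [0.4815, -0.2228, 0.2274]
eef_rot: [0.989, 0.148, 0.0, 0.0]
ft_force: [1.0, -1.9, -0.9]
width: 0.0134
grip_force: 55.0
```

Call:
{"op": "carry_out", "data": {"moves": [[0,0,-0.03,0,0,0],[0,0,-0.035,0,0,0],[0,0,-0.035,0,0,0],[0,0,0,0,0,0],[0,0,0,0,0,0]]}}

```text
time: 5.7
ee_pos: [0.4814, -0.2226, 0.2312]
eef_rot: [0.989, 0.148, -0.0, -0.0]
ft_force: [0.2, 0.4, -3.3]
width: 0.0135
grip_force: 55.0
```

```bash
python3 - <<'E'
from h import *
import pickle
c=cam('wrist');pickle.dump(c,open('w2.pkl','wb'))
a=cv2.resize(cv2.cvtColor(c['pixels'][:240],cv2.COLOR_RGB2BGR),None,fx=1.5,fy=1.5)
s=cam('scene');pickle.dump(s,open('s2.pkl','wb'))
b=cv2.resize(cv2.cvtColor(s['pixels'][140:230,200:300],cv2.COLOR_RGB2BGR),None,fx=2.6,fy=2.6,interpolation=cv2.INTER_CUBIC)
im=np.zeros((600,768,3),np.uint8);im[:360]=a;im[365:365+b.shape[0],:b.shape[1]]=b
cv2.imwrite('pics/w2.png',im)
s=read_state();print(s['ee_pos'],s['ft_force'],s['torque'])
E
```

```text
[ 0.48137698 -0.22264364  0.23126081] [-0.07291629 -0.43128845 -2.83095898] [-0.02406788  0.19360005 -0.03268773]
```

View pics/w2.png

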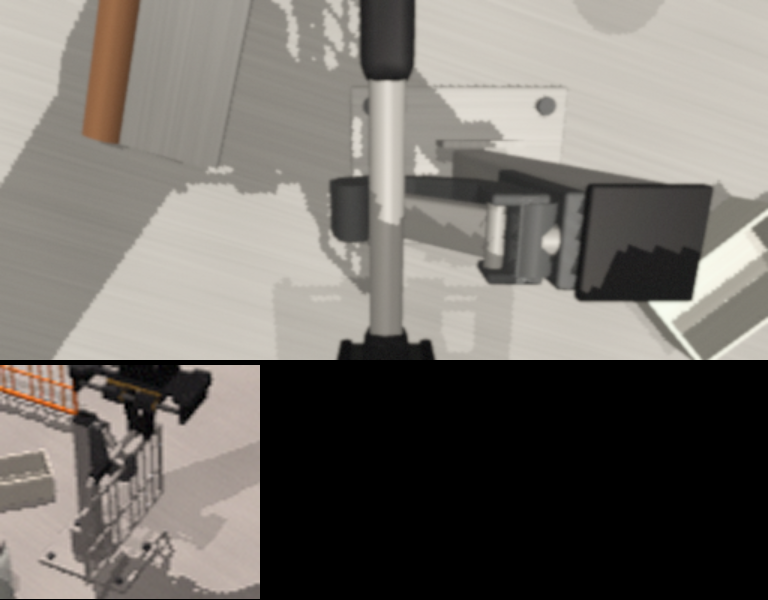

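The wrist view shows the bare handle over the hook with the keeper hinge at its right. The scale now reads the screen's free weight (about 3.2 N), so the rail is floating in the hook. I'll start leaning about the rail.

Call:
{"op": "carry_out", "data": {"moves": [[0,0.031,0,0.25,0,0],[0,0.031,0.001,0.25,0,0],[0,0.031,0,0.25,0,0],[0,0.031,0.001,0.25,0,0],[0,0,0,0,0,0],[0,0,0,0,0,0]]}}

```text
time: 6.55
ee_pos: [0.483, -0.2273, 0.231]
eef_rot: [0.987, 0.148, -0.01, -0.069]
ft_force: [0.2, -0.6, -3.7]
width: 0.0135
grip_force: 55.0
```

Call:
{"op": "carry_out", "data": {"moves": [[0,0.031,0,0.25,0,0],[0,0.016,0,0.125,0,0],[0,0,0,0,0,0],[0,0,0,0,0,0]]}}

```text
time: 7.05
ee_pos: [0.4834, -0.229, 0.2307]
eef_rot: [0.984, 0.147, -0.014, -0.095]
ft_force: [-0.3, 2.1, -3.3]
width: 0.0134
grip_force: 55.0
```

Call:
{"op": "carry_out", "data": {"moves": [[0,0.016,0,0.125,0,0],[0,0.016,0,0.125,0,0],[0,0,0,0,0,0],[0,0,0,0,0,0]]}}

```text
time: 7.55
ee_pos: [0.4837, -0.2304, 0.2304]
eef_rot: [0.983, 0.147, -0.017, -0.112]
ft_force: [-0.9, 3.1, -3.3]
width: 0.0133
grip_force: 55.0
```

```bash
cat > st.py <<'E'
from h import *
s=read_state();Rt=R.from_quat(s['eef_rot']).as_matrix();y0=np.array([.291,-.957,0]);x0=np.array([.957,.291,0])
f=np.array(s['ft_force']);m=np.array(s['torque'])
lean=np.degrees(np.arctan2(-Rt[2,1],-Rt[2,2]));rail=s['ee_pos']+Rt@[0,0,.036]
print('t',s['time'],'lean',lean.round(2),'rail back/up mm',((rail-[.4814,-.2226,.2312-.036])@y0*1000).round(2),((rail[2]-.1914)*1000).round(2),'F back,up,x',(f@y0).round(2),f[2].round(2),(f@x0).round(2),'M about x,back,z',(m@x0).round(3),(m@y0).round(3),m[2].round(3))
E
python3 st.py
```

```text
t 7.55 lean 13.0 rail back/up mm 0.05 3.91 F back,up,x -3.2 -3.3 0.06 M about x,back,z 0.132 -0.228 0.2
```

Call:
{"op": "carry_out", "data": {"moves": [[0,0.016,0,0.125,0,0],[0,0.016,0,0.125,0,0],[0,0,0,0,0,0],[0,0,0,0,0,0]]}}

```text
time: 8.05
ee_pos: [0.4841, -0.2316, 0.2301]
eef_rot: [0.981, 0.147, -0.019, -0.129]
ft_force: [-2.1, 3.4, -3.4]
width: 0.0133
grip_force: 55.0
```

Call:
{"op": "carry_out", "data": {"moves": [[0,0.016,0,0.125,0,0],[0,0.016,0,0.125,0,0],[0,0,0,0,0,0],[0,0,0,0,0,0]]}}

```text
time: 8.55
ee_pos: [0.4845, -0.2328, 0.2298]
eef_rot: [0.978, 0.146, -0.022, -0.146]
ft_force: [-1.7, 3.7, -3.7]
width: 0.0135
grip_force: 55.0
```

```bash
python3 st.py
```

```text
t 8.55 lean 16.99 rail back/up mm 0.16 3.96 F back,up,x -4.0 -3.67 -0.53 M about x,back,z 0.168 -0.316 0.22
```

Call:
{"op": "carry_out", "data": {"moves": [[0,0.012,0,0.1,0,0],[0,0,0,0,0,0],[0,0,0,0,0,0]]}}

```text
time: 8.93
ee_pos: [0.4847, -0.2332, 0.2297]
eef_rot: [0.977, 0.146, -0.023, -0.153]
ft_force: [-0.5, 4.0, -3.4]
width: 0.0132
grip_force: 55.0
```

Call:
{"op": "carry_out", "data": {"moves": [[0,0.012,0,0.1,0,0],[0,0,0,0,0,0],[0,0,0,0,0,0]]}}

```text
time: 9.3
ee_pos: [0.4848, -0.2337, 0.2295]
eef_rot: [0.976, 0.146, -0.024, -0.16]
ft_force: [-1.0, 4.2, -3.7]
width: 0.0134
grip_force: 55.0
```

Call:
{"op": "carry_out", "data": {"moves": [[0,0.008,0,0.06,0,0],[0,0,0,0,0,0],[0,0,0,0,0,0]]}}

```text
time: 9.68
ee_pos: [0.4849, -0.2339, 0.2294]
eef_rot: [0.975, 0.146, -0.025, -0.164]
ft_force: [-1.2, 3.2, -2.9]
width: 0.0132
grip_force: 55.0
```

Call:
{"op": "carry_out", "data": {"moves": [[0,0.008,0,0.06,0,0],[0,0,0,0,0,0],[0,0,0,0,0,0]]}}

```text
time: 10.05
ee_pos: [0.485, -0.2342, 0.2293]
eef_rot: [0.975, 0.146, -0.025, -0.168]
ft_force: [-1.6, 3.3, -2.7]
width: 0.0136
grip_force: 55.0
```

Call:
{"op": "carry_out", "data": {"moves": [[0,0.008,0,0.06,0,0],[0,0,0,0,0,0],[0,0,0,0,0,0]]}}

```text
time: 10.42
ee_pos: [0.485, -0.2343, 0.2293]
eef_rot: [0.974, 0.146, -0.026, -0.172]
ft_force: [-1.2, 5.1, -3.2]
width: 0.0137
grip_force: 55.1
```

Call:
{"op": "carry_out", "data": {"moves": [[0,0.008,0,0.06,0,0],[0,0,0,0,0,0],[0,0,0,0,0,0]]}}

```text
time: 10.8
ee_pos: [0.4851, -0.2344, 0.2292]
eef_rot: [0.973, 0.146, -0.027, -0.177]
ft_force: [-2.7, 5.9, -2.1]
width: 0.013
grip_force: 55.1
```

```bash
python3 st.py
```

```text
t 10.8 lean 20.58 rail back/up mm -0.3 4.12 F back,up,x -6.45 -2.1 -0.89 M about x,back,z 0.657 -0.296 0.383
```

The force rose from 4 to 6.5 N, with the moment jumping too, so the keeper is on its stop. Next I'll lift with the lean growing.

Call:
{"op": "carry_out", "data": {"moves": [[0,0.001,-0.0234,0.125,0,0],[0,0.001,-0.0234,0.125,0,0],[0,0,0,0,0,0],[0,0,0,0,0,0]]}}

```text
time: 11.3
ee_pos: [0.4851, -0.2348, 0.2306]
eef_rot: [0.97, 0.146, -0.029, -0.194]
ft_force: [-3.5, 6.2, -4.0]
width: 0.0132
grip_force: 55.1
```

```bash
python3 st.py
```

```text
t 11.3 lean 22.62 rail back/up mm -1.04 5.95 F back,up,x -6.98 -4.04 -1.55 M about x,back,z 0.617 -0.349 0.443
```

Call:
{"op": "carry_out", "data": {"moves": [[0,0,-0.023,0.09,0,0],[0,0,-0.023,0.09,0,0],[0,0,-0.023,0.09,0,0],[0,0,0,0,0,0],[0,0,0,0,0,0]]}}

```text
time: 11.92
ee_pos: [0.4855, -0.2357, 0.233]
eef_rot: [0.966, 0.145, -0.032, -0.212]
ft_force: [-1.8, 8.2, -4.5]
width: 0.0132
grip_force: 55.1
```

```bash
python3 st.py
```

```text
t 11.925 lean 24.79 rail back/up mm -1.36 8.96 F back,up,x -8.41 -4.5 0.65 M about x,back,z 0.541 -0.287 0.428
```

Call:
{"op": "carry_out", "data": {"moves": [[0,-0.006,-0.0227,0.08,0,0],[0,-0.004,-0.0227,0.08,0,0],[0,0,0,0,0,0],[0,0,0,0,0,0]]}}

```text
time: 12.42
ee_pos: [0.4857, -0.2363, 0.2349]
eef_rot: [0.963, 0.145, -0.034, -0.223]
ft_force: [-2.7, 6.5, -4.4]
width: 0.0134
grip_force: 55.1
```

```bash
python3 st.py
```

```text
t 12.425 lean 26.05 rail back/up mm -1.44 11.17 F back,up,x -7.0 -4.43 -0.67 M about x,back,z 0.365 -0.285 0.433
```

Call:
{"op": "carry_out", "data": {"moves": [[0,-0.003,-0.0225,0.08,0,0],[0,-0.003,-0.0225,0.08,0,0],[0,-0.003,-0.0225,0.08,0,0],[0,0,0,0,0,0],[0,0,0,0,0,0]]}}

```text
time: 13.05
ee_pos: [0.4859, -0.2372, 0.2375]
eef_rot: [0.96, 0.144, -0.036, -0.239]
ft_force: [-2.9, 6.6, -4.7]
width: 0.0131
grip_force: 55.1
```

```bash
python3 st.py
```

```text
t 13.05 lean 27.96 rail back/up mm -1.59 14.27 F back,up,x -7.15 -4.7 -0.84 M about x,back,z 0.294 -0.252 0.36
```

Call:
{"op": "carry_out", "data": {"moves": [[0,-0.004,-0.0222,0.075,0,0],[0,-0.004,-0.0222,0.075,0,0],[0,-0.005,-0.022,0.07,0,0],[0,0,0,0,0,0],[0,0,0,0,0,0]]}}

```text
time: 13.68
ee_pos: [0.4862, -0.2378, 0.2401]
eef_rot: [0.956, 0.144, -0.038, -0.254]
ft_force: [-2.8, 7.5, -4.2]
width: 0.0133
grip_force: 55.1
```

```bash
python3 st.py
```

```text
t 13.675 lean 29.73 rail back/up mm -1.88 17.4 F back,up,x -7.99 -4.16 -0.47 M about x,back,z 0.336 -0.294 0.449
```

Call:
{"op": "carry_out", "data": {"moves": [[0,-0.0124,-0.0217,0.03,0,0],[0,-0.0124,-0.0217,0.03,0,0],[0,0,0,0,0,0],[0,0,0,0,0,0]]}}

```text
time: 14.18
ee_pos: [0.4862, -0.238, 0.242]
eef_rot: [0.955, 0.143, -0.039, -0.258]
ft_force: [-2.1, 7.9, -4.2]
width: 0.0134
grip_force: 55.1
```

```bash
python3 st.py
```

```text
t 14.175 lean 30.2 rail back/up mm -2.01 19.53 F back,up,x -8.14 -4.24 0.28 M about x,back,z 0.221 -0.329 0.436
```

Call:
{"op": "carry_out", "data": {"moves": [[0,-0.0157,0,-0.125,0,0],[0,-0.0157,0,-0.125,0,0],[0,-0.0157,0,-0.125,0,0],[0,0,0,0,0,0],[0,0,0,0,0,0]]}}

```text
time: 14.8
ee_pos: [0.4859, -0.2374, 0.2434]
eef_rot: [0.962, 0.144, -0.035, -0.232]
ft_force: [-1.4, 0.7, -2.7]
width: 0.0134
grip_force: 55.0
```

```bash
python3 st.py
```

```text
t 14.8 lean 27.09 rail back/up mm -0.94 19.91 F back,up,x -1.1 -2.66 -1.11 M about x,back,z -0.642 -0.216 0.06
```

Call:
{"op": "carry_out", "data": {"moves": [[0,-0.019,-0.0222,-0.0625,0,0],[0,-0.019,-0.0222,-0.0625,0,0],[0,-0.019,-0.0225,-0.0625,0,0],[0,-0.019,-0.0225,-0.0625,0,0],[0,-0.0185,-0.0227,-0.0625,0,0],[0,-0.0185,-0.0227,-0.0625,0,0],[0,0,0,0,0,0],[0,0,0,0,0,0]]}}

```text
time: 15.8
ee_pos: [0.4853, -0.2354, 0.2501]
eef_rot: [0.967, 0.145, -0.031, -0.207]
ft_force: [-0.0, 1.7, -2.7]
width: 0.0132
grip_force: 55.0
```

```bash
python3 st.py
```

```text
t 15.8 lean 24.11 rail back/up mm -1.29 25.86 F back,up,x -1.65 -2.69 0.49 M about x,back,z -0.519 -0.143 0.008
```

Call:
{"op": "carry_out", "data": {"moves": [[0,-0.016,-0.0343,0,0,0],[0,-0.016,-0.0343,0,0,0],[0,-0.016,-0.0343,0,0,0],[0,-0.016,-0.0343,0,0,0],[0,-0.016,-0.0343,0,0,0],[0,-0.016,-0.0343,0,0,0],[0,-0.016,-0.0343,0,0,0],[0,-0.016,-0.0343,0,0,0],[0,0,0,0,0,0],[0,0,0,0,0,0]]}}

```text
time: 17.05
ee_pos: [0.4852, -0.2352, 0.2622]
eef_rot: [0.967, 0.145, -0.031, -0.207]
ft_force: [-0.0, -0.7, -4.8]
width: 0.0136
grip_force: 55.0
```

```bash
python3 st.py; python3 - <<'E'
from h import *
c=cam('wrist');s=cam('scene')
a=cv2.resize(cv2.cvtColor(c['pixels'][:240],cv2.COLOR_RGB2BGR),None,fx=1.5,fy=1.5)
b=cv2.resize(cv2.cvtColor(s['pixels'][140:230,200:300],cv2.COLOR_RGB2BGR),None,fx=2.6,fy=2.6,interpolation=cv2.INTER_CUBIC)
im=np.zeros((600,768,3),np.uint8);im[:360]=a;im[365:365+b.shape[0],:b.shape[1]]=b
cv2.imwrite('pics/w3.png',im)
E
```

```text
t 17.05 lean 24.12 rail back/up mm -1.55 37.9 F back,up,x 0.7 -4.81 -0.24 M about x,back,z -0.855 -0.221 0.082
```

View pics/w3.png

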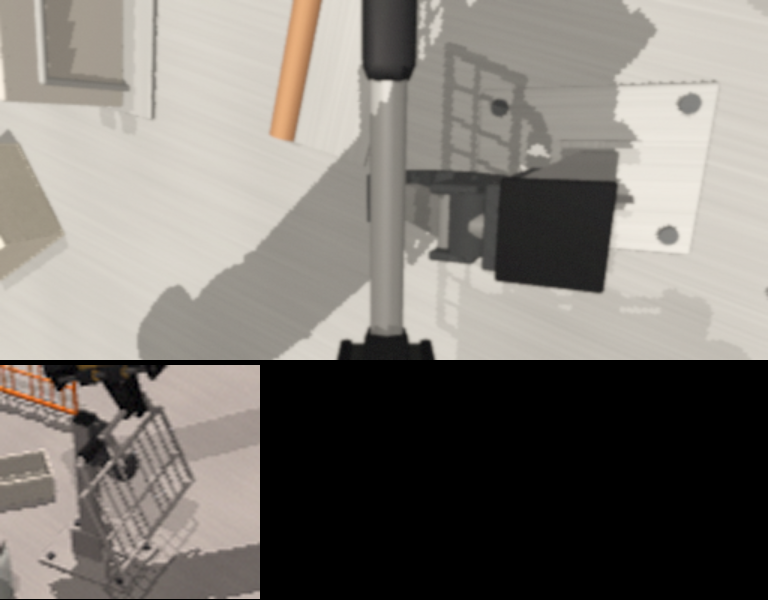

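The pictures show the rail above the hook tip, with the hook still through the mesh, and the force now reads close to plain weight. Now forward.

Call:
{"op": "carry_out", "data": {"moves": [[0,-0.02,-0.045,0,0,0],[0,-0.01,-0.023,0,0,0],[0,-0.0913,0.041,0,0,0],[0,-0.0913,0.041,0,0,0],[0,-0.0913,0.041,0,0,0],[0,-0.0913,0.041,0,0,0],[0,0,0,0,0,0],[0,0,0,0,0,0]]}}

```text
time: 18.15
ee_pos: [0.4806, -0.22, 0.2652]
eef_rot: [0.967, 0.145, -0.031, -0.207]
ft_force: [-0.5, 0.0, -4.2]
width: 0.0136
grip_force: 55.0
```

```bash
python3 st.py
```

```text
t 18.15 lean 24.1 rail back/up mm -17.45 40.92 F back,up,x -0.15 -4.16 -0.47 M about x,back,z -0.906 -0.206 -0.022
```

Call:
{"op": "carry_out", "data": {"moves": [[0,-0.1826,0.0818,0,0,0],[0,-0.1826,0.0818,0,0,0],[0,-0.1826,0.0818,0,0,0],[0,-0.1826,0.0818,0,0,0],[0,-0.1826,0.0818,0,0,0],[0,-0.1826,0.0818,0,0,0],[0,-0.1826,0.0818,0,0,0],[0,-0.1826,0.0818,0,0,0],[0,-0.1826,0.0818,0,0,0],[0,-0.1826,0.0818,0,0,0],[0,0,0,0,0,0],[0,0,0,-0.5,0,0],[0,0,0,-0.5,0,0],[0,0,0,-0.5,0,0],[0,0,0,-0.5,0,0],[0,0,0,-0.5,0,0],[0,0,0,-0.51,0,0],[0,0,0,0,0,0]]}}

```text
time: 20.4
ee_pos: [0.4571, -0.1423, 0.2655]
eef_rot: [0.989, 0.149, 0.0, -0.0]
ft_force: [-1.3, -0.6, -3.4]
width: 0.0138
grip_force: 55.0
```

```bash
python3 st.py; python3 - <<'E'
from h import *
import pickle
c=cam('wrist');s=cam('scene');pickle.dump((c,s),open('c4.pkl','wb'))
print(read_state()['ee_pos'],R.from_quat(read_state()['eef_rot']).as_matrix().round(3))
# bare handle + far grip points in wrist image by depth
P=c['P'][:230];q=P[(P[...,2]>.235)]
print(len(q),np.nanpercentile(q,[5,50,95],axis=0).round(3))
a=cv2.resize(cv2.cvtColor(c['pixels'][:240],cv2.COLOR_RGB2BGR),None,fx=1.2,fy=1.2)
b=cv2.resize(cv2.cvtColor(s['pixels'][140:260,200:320],cv2.COLOR_RGB2BGR),None,fx=2.4,fy=2.4,interpolation=cv2.INTER_CUBIC)
im=np.zeros((590,620,3),np.uint8);im[:288,:a.shape[1]]=a;im[292:292+b.shape[0],:b.shape[1]]=b
cv2.imwrite('pics/w4.png',im)
E
```

```text
t 20.4 lean 0.04 rail back/up mm -83.98 38.08 F back,up,x 0.19 -3.44 -1.38 M about x,back,z 0.062 -0.239 0.044
[ 0.45700445 -0.14352448  0.26513089] [[ 0.956  0.292 -0.001]
 [ 0.292 -0.956  0.002]
 [-0.    -0.002 -1.   ]]
8996 [[ 0.482 -0.236  0.241]
 [ 0.538 -0.127  0.273]
 [ 0.56  -0.109  0.278]]
```

View pics/w4.png

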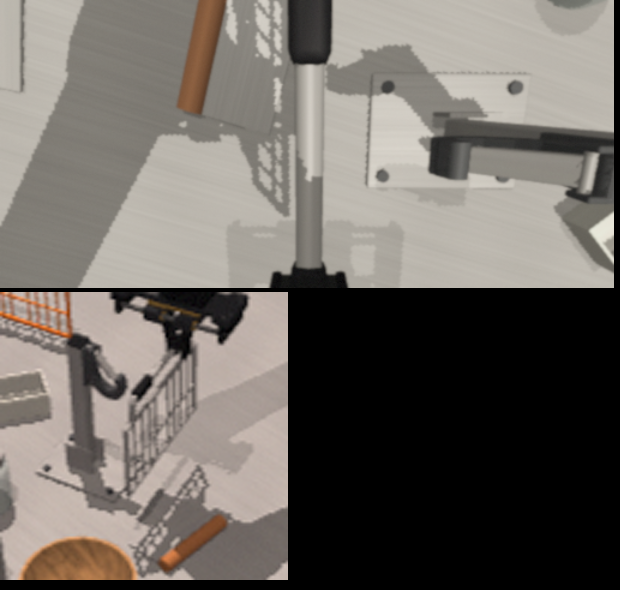

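The keeper has shut again and the screen hangs free and square in the grip, with the handle vertical in the wrist picture at x≈310. Now I'll raise it, turn it to the rack's yaw and carry it over.

Call:
{"op": "carry_out", "data": {"moves": [[0,0,-0.3,0,0,0.29],[0,0,-0.3,0,0,0.29],[0,0,-0.3,0,0,0.29],[0,0,-0.3,0,0,0.29],[0,0,-0.3,0,0,0.3],[0.06,-0.3,0,0,0,0],[0.116,-0.617,0,0,0,0],[0.116,-0.617,0,0,0,0],[0.116,-0.617,0,0,0,0],[0.116,-0.617,0,0,0,0],[0.116,-0.617,0,0,0,0],[0.116,-0.617,0,0,0,0],[0.116,-0.617,0,0,0,0],[0.116,-0.617,0,0,0,0],[0.116,-0.617,0,0,0,0]]}}

```text
time: 22.38
ee_pos: [0.4789, 0.0952, 0.3245]
eef_rot: [0.999, 0.047, -0.001, -0.001]
ft_force: [-0.4, -0.5, -3.1]
width: 0.0136
grip_force: 55.0
```

Call:
{"op": "carry_out", "data": {"moves": [[0.116,-0.617,0,0,0,0],[0.116,-0.617,0,0,0,0],[0.116,-0.617,0,0,0,0],[0.116,-0.617,0,0,0,0],[0.116,-0.617,0,0,0,0],[0.116,-0.617,0,0,0,0],[0.06,-0.3,0,0,0,0],[0,0,0,0,0,0],[0,0,0,0,0,0]]}}

```text
time: 23.5
ee_pos: [0.4947, 0.255, 0.3252]
eef_rot: [0.999, 0.046, -0.0, -0.0]
ft_force: [0.3, 0.3, -3.4]
width: 0.0133
grip_force: 55.0
```

```bash
python3 - <<'E'
from h import *
import pickle
c=cam('wrist');t=cam('top');pickle.dump((c,t),open('c5.pkl','wb'))
s=read_state();Rt=R.from_quat(s['eef_rot']).as_matrix();print(s['time'],s['ee_pos'],s['ft_force'],Rt.round(3)[:, :2].tolist())
P=c['P'];T=(P-s['ee_pos'])@Rt*1000; Z=P[...,2]
hm=(Z>.08)&(Z<.104);hm[225:]=False
v,u=np.nonzero(hm);print(len(u))
y=T[hm][:,1];print(np.histogram(y,bins=np.arange(-60,100,5)))
hd=(Z>.3);hd[225:]=False;print('handle tool y,x,z',np.nanmedian(T[hd],0),np.nanpercentile(T[hd][:,0],[2,98]))
q=T[hd];print(np.polyfit(q[:,0],q[:,2],1))
bm=(Z>.112)&(Z<.14);bm[225:]=False;print('boards',np.histogram(T[bm][:,1],bins=np.arange(-60,100,5)))
cv2.imwrite('pics/w5.png',cv2.cvtColor(c['pixels'],cv2.COLOR_RGB2BGR))
E
```

```text
23.6 [0.49479286 0.25497365 0.32538864] [-0.14865189 -0.86181251 -4.05376435] [[0.996, 0.092], [0.092, -0.996], [0.0, -0.0]]
4227
(array([  0,   0,   0,   0,   0,   0,   0,   0, 468, 285,   0,   0,   0,
         0, 196, 482,   0,   0,   0,   0, 377, 833,   2,   0,   0,   0,
        98, 309,   0,   0,   0]), array([-60, -55, -50, -45, -40, -35, -30, -25, -20, -15, -10,  -5,   0,
         5,  10,  15,  20,  25,  30,  35,  40,  45,  50,  55,  60,  65,
        70,  75,  80,  85,  90,  95]))
handle tool y,x,z [ 7.75798562e+01 -5.46227549e-02 -8.05331379e+00] [ 24.0492573  110.31911605]
[-0.04401985 -5.12235706]
boards (array([   0,    0,    0,    0,    0,    0,    0,    0,    0,    0,    0,
          0,    0,    0,    0,  193,  973,  962,  957,  788,    0,  329,
       1001,  962,  952,  750,    0,    0,    0,    0,    0]), array([-60, -55, -50, -45, -40, -35, -30, -25, -20, -15, -10,  -5,   0,
         5,  10,  15,  20,  25,  30,  35,  40,  45,  50,  55,  60,  65,
        70,  75,  80,  85,  90,  95]))
```

View pics/w5.png

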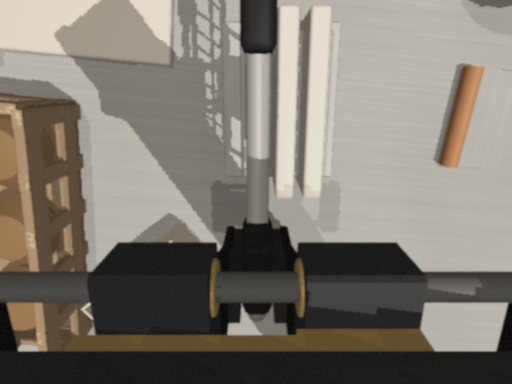

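The wrist picture shows the handle (258,120) centred over the empty slot, between hoops at x≈235 and x≈272, with the boards on the right. Next I'll check the screen's lean in the grip from the scene depth.

```bash
python3 - <<'E'
from h import *
s=read_state();Rt=R.from_quat(s['eef_rot']).as_matrix()
for n in('scene','top'):
    c=cam(n);T=(c['P']-s['ee_pos'])@Rt*1000
    m=(T[...,0]>-60)&(T[...,0]<180)&(abs(T[...,1])<25)&(T[...,2]>20)&(T[...,2]<180)
    q=T[m];print(n,len(q))
    if len(q)>30:
        for a in range(20,180,20):
            k=q[(q[:,2]>=a)&(q[:,2]<a+20)]
            if len(k):print(a,len(k),np.percentile(k[:,1],[25,50,75]).round(1))
        print(np.polyfit(q[:,2],q[:,1],1), np.percentile(q[:,0],[1,99]),q[:,2].max())
E
```

```text
scene 730
20 142 [-4.  -2.4 -0.5]
40 55 [-3.4 -2.7 -1.5]
60 71 [-2.8 -1.7 -0.5]
80 74 [-3.  -1.9 -0.3]
100 125 [-3.  -2.  -0.4]
120 67 [-3.4 -2.  -1.3]
140 68 [-3.3 -1.8 -0.7]
160 128 [-4.  -2.4 -0.6]
[-7.58027733e-04 -1.94815908e+00] [-56.37606899 169.94447839] 172.83524988165078
top 244
20 52 [-1.4  0.3  1.9]
40 8 [-0.4  0.8  1.6]
60 9 [-0.7  0.   1. ]
80 12 [-0.3  0.4  1.4]
100 56 [-2.5 -1.  -0.1]
120 12 [-1.   0.3  1.4]
140 33 [-2.1 -0.7  0.5]
160 62 [-2.5 -0.3  1. ]
[-0.00771693  0.38133613] [-52.52476145 168.27796994] 176.3521632279333
```

Call:
{"op": "carry_out", "data": {"moves": [[0,0,0.3,0,0,0],[0,0,0.4,0,0,0],[0,0,0.4,0,0,0],[0,0,0.4,0,0,0],[0,0,0.4,0,0,0],[0,0,0.4,0,0,0],[0,0,0.4,0,0,0],[0,0,0.4,0,0,0],[0,0,0.2,0,0,0],[0,0,0.1,0,0,0],[0,0,0,0,0,0],[0,0,0,0,0,0]]}}

```text
time: 25.2
ee_pos: [0.4948, 0.2563, 0.1899]
eef_rot: [0.999, 0.047, 0.0, -0.0]
ft_force: [-0.2, 0.1, -3.9]
width: 0.0134
grip_force: 55.0
```

Call:
{"op": "carry_out", "data": {"moves": [[0,0,0.05,0,0,0],[0,0,0.05,0,0,0],[0,0,0.025,0,0,0],[0,0,0,0,0,0],[0,0,0,0,0,0]]}}

```text
time: 25.82
ee_pos: [0.4945, 0.2561, 0.1844]
eef_rot: [0.999, 0.047, -0.0, -0.0]
ft_force: [0.5, -0.5, -3.3]
width: 0.0135
grip_force: 55.0
```

Call:
{"op": "carry_out", "data": {"moves": [[0,0,0.025,0,0,0],[0,0,0.025,0,0,0],[0,0,0,0,0,0],[0,0,0,0,0,0]]}}

```text
time: 26.32
ee_pos: [0.4945, 0.2561, 0.1824]
eef_rot: [0.999, 0.047, -0.0, -0.0]
ft_force: [0.4, -0.1, -3.5]
width: 0.0133
grip_force: 55.0
```

Call:
{"op": "carry_out", "data": {"moves": [[0,0,0.025,0,0,0],[0,0,0.025,0,0,0],[0,0,0.025,0,0,0],[0,0,0,0,0,0],[0,0,0,0,0,0]]}}

```text
time: 26.95
ee_pos: [0.4946, 0.2561, 0.1794]
eef_rot: [0.999, 0.047, 0.0, -0.0]
ft_force: [0.4, -0.6, -3.6]
width: 0.0134
grip_force: 55.0
```

Call:
{"op": "carry_out", "data": {"moves": [[0,0,0.025,0,0,0],[0,0,0,0,0,0],[0,0,0,0,0,0]]}}

```text
time: 27.32
ee_pos: [0.4945, 0.2563, 0.1785]
eef_rot: [0.999, 0.047, -0.0, -0.0]
ft_force: [-1.6, -0.0, -0.4]
width: 0.0133
grip_force: 55.0
```

Call:
{"op": "carry_out", "data": {"moves": [[0,0,0.025,0,0,0],[0,0,0,0,0,0],[0,0,0,0,0,0]]}}

```text
time: 27.7
ee_pos: [0.4942, 0.2565, 0.1778]
eef_rot: [0.999, 0.047, -0.0, -0.0]
ft_force: [-4.6, 0.0, 5.0]
width: 0.0132
grip_force: 55.0
```

Call:
{"op": "carry_out", "data": {"moves": [[0,0,0,0,0,0],[0,0,0,0,0,0],[0,0,0,0,0,0]], "force": 5}}

```text
time: 28.08
ee_pos: [0.4943, 0.2564, 0.1777]
eef_rot: [0.999, 0.047, -0.0, -0.0]
ft_force: [-5.5, -1.6, 5.1]
width: 0.0138
grip_force: 5.0
```

Call:
{"op": "carry_out", "data": {"moves": [[0,0,0,0,0,0],[0,0,0,0,0,0],[0,0,0,0,0,0],[0,0,0,0,0,0]], "fingers": 20}}

```text
time: 28.58
ee_pos: [0.4946, 0.2561, 0.1774]
eef_rot: [0.999, 0.047, 0.0, -0.0]
ft_force: [-0.9, -0.1, 0.7]
width: 0.0202
grip_force: 0.0
```

Call:
{"op": "carry_out", "data": {"moves": [[0,0,0,0,0,0],[0,0,0,0,0,0],[0,0,0,0,0,0],[0,0,0,0,0,0],[0,0,0,0,0,0],[0,0,0,0,0,0]], "fingers": 56}}

```text
time: 29.32
ee_pos: [0.4945, 0.2561, 0.1774]
eef_rot: [0.999, 0.047, -0.0, -0.0]
ft_force: [-0.3, 0.3, 1.3]
width: 0.0557
grip_force: 0.0
```

```bash
python3 - <<'E'
from h import *
s=read_state();Rt=R.from_quat(s['eef_rot']).as_matrix();print(s['time'],s['ee_pos'],s['ft_force'],s['width'])
c=cam('wrist');T=(c['P']-s['ee_pos'])@Rt*1000
m=(c['P'][...,2]>.15);m[225:]=False;q=T[m];print(len(q),np.nanpercentile(q,[5,50,95],axis=0).round(1))
E
```

```text
29.325 [0.49450853 0.2561192  0.17738669] [-0.30906639  0.285313    1.26267464] 0.055687127087768115
6024 [[ 28.6  -5.1 -13.9]
 [ 77.7   0.   -9.4]
 [108.4   4.8  -6.3]]
```

Call:
{"op": "carry_out", "data": {"moves": [[0,0,-0.1,0,0,0],[0,0,-0.2,0,0,0],[0,0,-0.4,0,0,0],[0,0,-0.6,0,0,0],[0,0,-0.8,0,0,0],[0,0,-0.8,0,0,0],[0,0,-0.6,0,0,0],[0,0,0,0,0,0],[0,0,0,0,0,0],[0,0,0,0,0,0],[0,0,0,0,0,0]]}}

```text
time: 30.75
ee_pos: [0.4943, 0.2559, 0.3168]
eef_rot: [0.999, 0.047, -0.001, -0.0]
ft_force: [0.9, 0.3, -0.3]
width: 0.0559
grip_force: 0.0
```

```bash
python3 - <<'E'
from h import *
s=read_state();Rt=R.from_quat(s['eef_rot']).as_matrix();print(s['time'],s['ee_pos'],s['ft_force'])
c=cam('wrist');o=np.array([.5516,.2621,.008]);T=(c['P']-o)@Rt*1000
m=(c['P'][...,2]>.165);m[225:]=False;q=T[m];print('handle rel slot floor (tool axes)',len(q),np.nanpercentile(q,[5,50,95],axis=0).round(1))
e=cam('scene')
a=cv2.resize(cv2.cvtColor(c['pixels'][:240],cv2.COLOR_RGB2BGR),None,fx=1.1,fy=1.1)
b=cv2.resize(cv2.cvtColor(e['pixels'][180:310,270:390],cv2.COLOR_RGB2BGR),None,fx=2.5,fy=2.5,interpolation=cv2.INTER_CUBIC)
d=cv2.resize(cv2.cvtColor(e['pixels'][140:240,200:290],cv2.COLOR_RGB2BGR),None,fx=2.5,fy=2.5,interpolation=cv2.INTER_CUBIC)
im=np.zeros((595,640,3),np.uint8);im[:264,:563]=a;im[268:268+325,:300]=b;im[268:518,310:535]=d
cv2.imwrite('pics/w6.png',im)
E
```

```text
30.75 [0.49433879 0.25591004 0.3168347 ] [ 0.8690806   0.25303381 -0.3206028 ]
handle rel slot floor (tool axes) 3235 [[-7.410e+01 -5.200e+00 -1.837e+02]
 [ 1.180e+01  1.000e-01 -1.813e+02]
 [ 7.690e+01  6.000e+00 -1.761e+02]]
```

View pics/w6.png

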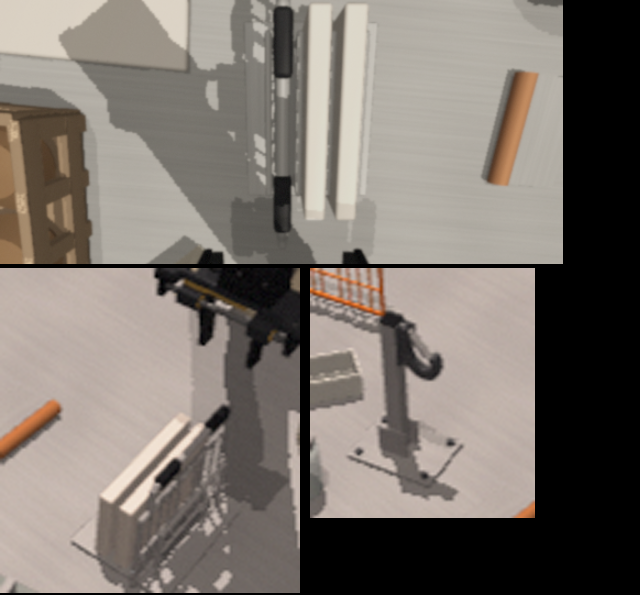

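The screen stands upright in the empty slot: the handle is on the slot's line and its height matches the foot being on the floor. The keeper is shut and the arm is clear.

```bash
python3 -c "
from bench import r
print(r.close_job())"
```

```text
the job is handed in; nothing more can be done
None
```

The screen is off the hook and standing upright in the rack's empty slot, released, with the keeper shut; the job was handed in at about 31 s, and no verdict was returned.

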